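# Sort out the inlet-service parts

### The job

Lay out the parts for the chromatograph's inlet service in their trays: the hex nut and the collar go side by side, lying flat, in the square tray, the small bottle stands upright in the round dish, and one gas-filter cartridge goes lying down in the long tray. Take that cartridge from the low, front end of the sloping dispenser and leave the other two in the dispenser, where they roll down by one place. Set every part down in its tray rather than dropping it.

Things in the scene. Friction and masses are not known exactly. Their poses are not given: they have to be found in the camera images.
- hex_nut: Loose brass hexagon nut lying flat on the bench, 34 mm across flats, 39 mm across corners, 16 mm high, about 90 g; its dark middle is only a painted bore. Origin at its centre (8 mm above what it lies on), z up; two opposite flats face along its own +x and -x, the others every 60 degrees from there.
- collar: Loose flat steel collar (thick ring) lying on the bench, 42 mm outside diameter, 22 mm bore, 14 mm high, about 90 g. Origin at its centre (7 mm above what it lies on), axis z up.
- bottle: Loose small amber glass bottle standing upright with a white cap: body 34 mm in diameter and 40 mm high, shoulder to 46 mm, cap 25 mm in diameter from 48 to 62 mm; about 70 g. Origin at the centre of its underside, z up.
- cartridge_low: Lowest of three gas-filter cartridges in the dispenser, the one to take. Aluminium body 34 mm diameter, 40 mm long, with a 16 mm diameter, 7 mm long stub on each end: 54 mm overall; 70 g. Origin at its centre, own y along its axis, which lies across the dispenser. Its end faces stand free (dispenser 36 mm wide there): pinch it from above by its ends. On a flat floor it can roll.
- cartridge_mid: Middle cartridge in the dispenser, same shape and size, touching the lowest. Origin at its centre, own y along its axis. Must stay in the dispenser; rolls down to the front stop when the lowest is taken.
- cartridge_top: Uppermost cartridge in the dispenser, same shape and size. Origin at its centre, own y along its axis. Must stay in the dispenser; rolls down by one place when the lowest is taken.
- dispenser: Fixed grey sloping dispenser, 130 mm long (own x), 66 mm wide (own y), up to 70 mm high, with the cartridges in a row. Origin under the middle of its base, z up. Low front end at own -x, where a steel stop holds the lowest cartridge: centre at x -45, y 0, z 43 mm. The others lie 34 and 67 mm farther along +x, 7 and 14 mm higher, between side walls that begin 25 mm behind the lowest one's centre.
- square_tray: Fixed square steel tray, 148 by 148 mm outside, walls 4 mm thick and 22 mm high above the bench, inner floor 4 mm above the bench. Origin at the centre of its underside, x and y along its sides, z up. For the hex nut and the collar.
- long_tray: Fixed oblong aluminium tray, 92 mm (own x) by 158 mm (own y) outside, walls 4 mm thick and 22 mm high, inner floor 4 mm above the bench. Origin at the centre of its underside, z up. For the cartridge.
- dish: Fixed round white dish, 114 mm outside diameter at the rim, wall 4 mm thick, 20 mm high, flat inner floor 4 mm above the bench, about 100 mm in diameter. Origin at the centre of its underside, z up. For the bottle.
Things that resemble listed ones, but are neither listed nor needed, are in the scene too. Of the things that look like the hex_nut, take the one that is farthest to the robot's right at the start. Several things look just like the bottle: the one meant starts farthest to the robot's left.

How it is judged:
By the outcome, as a careful person would: the job done as asked, in the order asked, and still so for the second after the job is handed in, with the robot touching nothing.
It also fails if it takes over 109 s, if anything falls off the work surface, if the arm or the gripper's body presses on something with over 40 N, if the wrist force passes 120 N, or if a joint passes its speed limit or range.

### The arm

A 7-joint arm with a two-finger parallel gripper is mounted at the origin on the work surface. World frame = base frame: x ahead of the robot, y to its left, z up, the work surface at z = 0. Lengths are in m, angles in degrees, forces in N, time in s.
With the tool pointing down it reaches from about 0.425 to 0.875 m from the base axis. Payload 4.7 kg.
Tool frame: the origin (TCP) lies at the very end of the fingers, on their centre line; the grasp point (between the pads) lies 19 mm behind it; z points along the fingers, y is the line along which they close (so a half turn about z gives the same grasp; the last joint's range is limited). The gripper opens to 87 mm and grips with 3 to 60 N. Pads are 19 mm wide; open, the fingers measure 117 mm over their backs; the gripper's body (75 mm by 190 mm) begins 51 mm behind the grasp point.
Start: joints at [-69.265, 18.392, -4.016, 83.108, 1.295, 78.541, -3.26], TCP at [0.222, 0.611, 0.223] pointing down, gripper open.
Joint ranges: [-163.93, 163.93], [-17.29, 119.83], [-79.2, 71.16], [3.27, 140.29], [-89.18, 269.18], [5.43, 117.66], [-154.24, 154.24]. Speed limits (degrees/s): [147.25, 147.25, 180, 180, 180, 180, 180].

### API

Orientations are given as [roll, pitch, yaw] about the fixed x, y, z axes, in that order (R = Rz(yaw) Ry(pitch) Rx(roll)).
In Python, from cell import get_obs, read_camera, sign_off, silhouettes gives the robot as it stands.
- The arm moves only by the tool play_rows, never from a script. Its argument "steps" is a list that holds one entry, the list of rows, each a list of 7 numbers: the shift along the tool's x, y, z in m, then the turn, a rotation vector about the tool's x, y, z in rad, then the finger opening in m, from 0 to 0.087. A call has 1 to 12 rows; each row shifts and turns the commanded pose from where the row before left it, along the tool's axes as they then stand; what a row does not reach is not made up. A row lasts 1/10 s, in which the tool goes at most 50 mm and 8.59 degrees, less where a joint would pass 70% of its speed; a pose out of reach is approached as far as the arm can. A call is refused whole if a number of a shift passes 0.05 or a number of a turn 0.15, either way. A call with a gripper value outside its range is refused whole. The fingers move at their own pace and stop on an object; "force" is the grip in N (left out, the last holds). Time passes only in rows, so rows that do not move let the fingers close. It gives the time, the measured TCP pose, the force, the opening and the grip force at its end, in the units of the state.
- get_obs(): the state, without advancing time (a new reading comes with each control period).
- read_camera(name): name is "scene" or "top" or "wrist"; returns a dict with "frame" (384x512x3 uint8, red, green, blue), "intrinsics" (3x3 intrinsics, pixels), "view" (4x4, takes a point from world to camera coordinates). Camera axes: x right, y up, looking along -z (the intrinsics and any distortion apply to the point x, -y, -z); pixel columns grow to the right and rows downward; lengths in m; the calibration is good to about 2 mm. The wrist camera is an equidistant fisheye: a pixel r from the principal point sees the ray r / f radians off the axis. A picture is of the moment at which its call begins. There is no depth.
- sign_off(): hands the job in; it is judged then, once.
Trained networks look in the newest picture that a camera, given by its name, has taken for a name from the list of things; names that differ only in an ending like _2 or _b are one class to them, and where a whole thing is asked for, a point or a joint stands for the part that bears it (a point fixed in the world has none). Each returns a list of dicts, best first, with "p" (0 to 1); they miss things now and then, are a little off and sometimes report something else, mostly with a low value. They report only what shows in the picture. A call takes as long as a camera call. They do not tell look-alikes from the thing itself.
- silhouettes(camera, name): "pixels" (384x512 bool, what is visible of it) and "extent" ([left, top, right, bottom] in pixels, round what is visible of it).
The state is a dict: "time_s": time; "qpos": joint angles; "joint_velocities": joint speeds; "effort": joint torques, N m; "tool_pos": TCP position; "tool_rot": TCP orientation; "force": force on the tool from outside, world axes, zero at the start; "wrist_torque": the same for the moment, N m; "grip_width": finger opening in m; "grasp_force": force on a finger pad.
Only numpy, scipy, OpenCV 4.12 (cv2) and the standard library are available. Lean on these libraries where they do the work, as an engineer would, in place of code of your own. Each camera call takes 0.05 s, during which the arm holds its last target. There are 200 camera calls.

## Working session

There is one attempt and no reset: what is moved stays moved. The work goes in short steps, Python scripts to look and compute and a tool call to move; the robot and the scene stay as the last step left them, time stands still between calls to the robot, and variables do not carry over. Pictures are saved under pics/ and viewed, at most 14 in all, crops included, and the job is handed in when it is done.

Besides the shell and the picture viewer there is one more tool, called after "Call:" by a JSON object that holds its "api" and its "payload", one argument or row to a line. play_rows: Moves the arm, as the interface text tells. Its arguments: {"type":"object","properties":{"steps":{"type":"array","items":{"type":"array","items":{"type":"array","items":{"type":"number"}}}},"force":{"type":"number"}},"required":["steps"]}

```bash
mkdir -p pics; ls
cat > h.py <<'E'
import numpy as np,cv2
from cell import get_obs, read_camera, sign_off, silhouettes
from scipy.spatial.transform import Rotation as R
def ray(c,u,v):
    K=np.array(c["intrinsics"]);V=np.array(c["view"])
    a=(u-K[0,2])/K[0,0];b=(v-K[1,2])/K[1,1]
    if c.get("fish"):
        r=np.hypot(a,b);s=np.sin(r)/r if r>1e-9 else 1
        d=np.array([a*s,-b*s,-np.cos(r)])
    else: d=np.array([a,-b,-1])
    Rm=V[:3,:3];o=-Rm.T@V[:3,3]
    return o,Rm.T@d
def at(c,u,v,z):
    o,d=ray(c,u,v);return (o+d*(z-o[2])/d[2])
def proj(c,p):
    K=np.array(c["intrinsics"]);V=np.array(c["view"]);q=V[:3,:3]@np.array(p)+V[:3,3]
    x,y,z=q[0],-q[1],-q[2]
    if c.get("fish"):
        r=np.hypot(x,y);t=np.arctan2(r,z);x,y=x/r*t,y/r*t
    else:x,y=x/z,y/z
    return np.array([K[0,0]*x+K[0,2],K[1,1]*y+K[1,2]])
def cam(n,save=None):
    c=read_camera(n);c["fish"]=n=="wrist"
    if save: cv2.imwrite("pics/"+save,c["frame"][:,:,::-1])
    return c
E
python3 - <<'E'
from h import *
Z=dict(hex_nut=.016,collar=.014,bottle=.062,cartridge_low=.05,dispenser=.04,square_tray=.022,long_tray=.022,dish=.02)
for n in ["top","scene"]:
    c=cam(n,n+"0.png"); print(n,-c["view"][:3,:3].T@c["view"][:3,3])
    for k,z in Z.items():
        for s in silhouettes(n,k):
            e=s["extent"]; 
            vv,uu=np.nonzero(s["pixels"]);print(k,round(s["p"],2),np.round(e),len(uu),np.round(at(c,uu.mean(),vv.mean(),z),3))
print(get_obs())
E
```

```text
pics
top [ 0.39810926 -0.01327357  1.40201181]
hex_nut 0.61 [170. 225. 180. 241.] 119 [0.408 0.222 0.016]
hex_nut 0.44 [193. 225. 206. 231.] 125 [0.432 0.153 0.016]
hex_nut 0.41 [120. 180. 152. 224.] 489 [0.536 0.338 0.016]
cartridge_low 0.73 [121. 210. 137. 222.] 171 [0.467 0.352 0.05 ]
dispenser 0.66 [118. 178. 152. 224.] 582 [0.53  0.335 0.04 ]
square_tray 0.68 [168. 144. 224. 199.] 2416 [0.607 0.154 0.022]
long_tray 0.72 [266. 148. 326. 196.] 1694 [ 0.593 -0.14   0.022]
dish 0.58 [342. 188. 383. 226.] 1118 [ 0.495 -0.345  0.02 ]
scene [0.91207954 0.53611158 0.64297561]
hex_nut 0.76 [345. 241. 364. 262.] 245 [0.414 0.228 0.016]
hex_nut 0.73 [318. 230. 335. 246.] 208 [0.438 0.16  0.016]
collar 0.54 [274. 191. 290. 211.] 208 [0.439 0.008 0.014]
bottle 0.8 [220. 140. 236. 159.] 251 [ 0.466 -0.196  0.062]
bottle 0.61 [234. 153. 248. 178.] 250 [ 0.478 -0.12   0.062]
cartridge_low 0.72 [376. 287. 403. 310.] 420 [0.467 0.358 0.05 ]
dispenser 0.76 [329. 286. 403. 345.] 1775 [0.552 0.355 0.04 ]
dispenser 0.47 [272. 192. 290. 210.] 200 [0.458 0.031 0.04 ]
square_tray 0.62 [220. 233. 313. 31
[... 290 characters left out ...]
': 0.9, 'qpos': array([-69.26532274,  18.39328127,  -4.01599138,  83.1083326 ,
         1.29478509,  78.54188583,  -3.26160156]), 'joint_velocities': array([-0.01600416, -0.05732785,  0.06543661,  0.01359027,  0.02961821,
       -0.00202295,  0.01690421]), 'effort': array([ 2.10743174e-04, -4.91092944e+01, -4.03237576e-01, -3.12775576e+01,
       -6.38010353e-02,  3.35480575e-02,  2.56570360e-05]), 'tool_pos': array([0.22156306, 0.61108039, 0.22256425]), 'tool_rot': array([1.79998376e+02, 2.63184944e-03, 1.60072389e+02]), 'force': array([0.1786219 , 0.19232506, 0.7610361 ]), 'wrist_torque': array([-0.0254085 , -0.02362484, -0.03046619]), 'grasp_force': 0.0, 'grip_width': 0.08730625958900902}
```

Run:
```python
import cv2,numpy as np
a=cv2.imread("pics/top0.png")[130:255,110:390];b=cv2.imread("pics/scene0.png")[120:350,160:420]
cv2.imwrite("pics/a.png",cv2.resize(a,None,fx=2.85,fy=2.85,interpolation=cv2.INTER_CUBIC));cv2.imwrite("pics/b.png",cv2.resize(b,None,fx=2.6,fy=2.6,interpolation=cv2.INTER_CUBIC))
```

```text
(no output)
```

View pics/a.png

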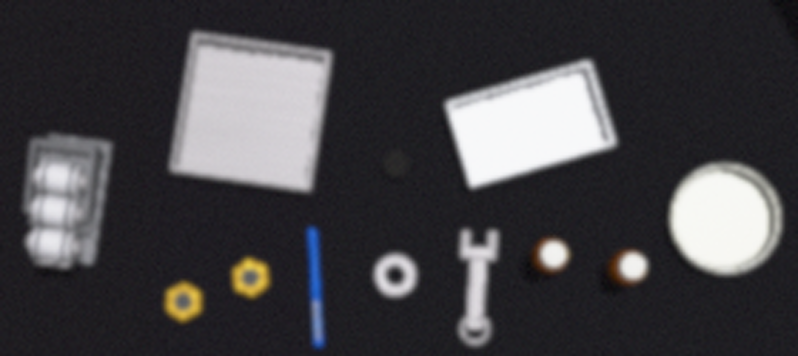

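View pics/b.png

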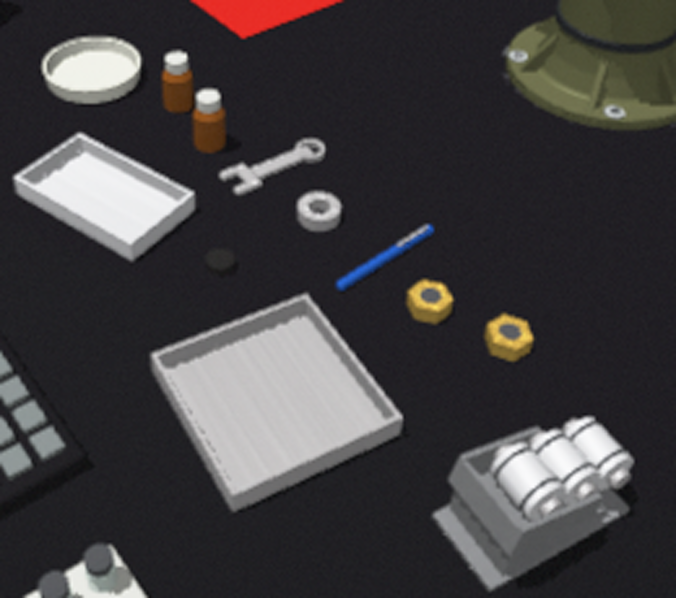

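The hex nuts are at top-camera pixels ~(174,236) and ~(198,227). The right one, at (198,227) and y≈0.155, is the one meant, because the robot's right is -y. The bottles are at ~(303,219) and ~(331,223). The left one, at (303,219) and y≈-0.12, is the one meant. Next I'll confirm that in an enlarged crop and plan the approach.

```bash
cat >> h.py <<'E'
def rows(x,y,z,yaw,n=None):
    o=get_obs();p=o["tool_pos"];Rm=R.from_euler("xyz",o["tool_rot"],degrees=True)
    Rt=R.from_euler("xyz",[180,0,yaw],degrees=True);rv=(Rm.inv()*Rt).as_rotvec()
    d=np.array([x,y,z])-p
    n=n or int(max(np.ceil(np.linalg.norm(d)/.048),np.ceil(np.linalg.norm(rv)/.148),1))
    M=sum((Rm*R.from_rotvec(rv*k/n)).as_matrix() for k in range(n))
    s=np.linalg.solve(M,d);print("rows",n,np.round(s,4),np.round(rv/n,4),"total",np.round(s*n,4))
def full(u,v): return 110+u/2.85,130+v/2.85
E
python3 - <<'E'
from h import *
c=cam("top")
P=dict(nut=(251,277,.016),nut2=(184,301,.016),collar=(396,274,.014),bot=(553,254,.062),bot2=(632,266,.062),dish=(725,218,.02),c1=(48,243,.05),c2=(55,208,.057),c3=(60,177,.064))
for k,(u,v,z) in P.items(): print(k,np.round(at(c,*full(u,v),z),3))
for k,L in dict(sq=[(193,31),(332,50),(312,192),(169,172)],lg=[(445,101),(592,60),(617,145),(471,188)]).items():
    q=np.array([at(c,*full(*a),.022)[:2] for a in L]);e=np.roll(q,-1,0)-q
    print(k,q.mean(0).round(3),np.linalg.norm(e,axis=1).round(3),np.degrees(np.arctan2(e[:,1],e[:,0])).round(1))
f=c["frame"][:,:,::-1]
cr=np.hstack([cv2.resize(f[210:250,160:220],None,fx=6,fy=6),cv2.resize(f[205:245,285:345],None,fx=6,fy=6)])
cv2.imwrite("pics/c.png",cr)
rows(.5,.16,.2,100)
E
```

```text
nut [0.431 0.151 0.016]
nut2 [0.406 0.221 0.016]
collar [ 0.434 -0.002  0.014]
bot [ 0.453 -0.161  0.062]
bot2 [ 0.441 -0.241  0.062]
dish [ 0.492 -0.346  0.02 ]
c1 [0.465 0.356 0.05 ]
c2 [0.501 0.348 0.057]
c3 [0.532 0.341 0.064]
sq [0.606 0.151] [0.15  0.153 0.152 0.153] [-98.  172.3  81.9  -8.7]
lg [ 0.592 -0.144] [0.162 0.094 0.16  0.096] [ -74.4 -164.6  106.4   16.2]
rows 12 [-0.0454 -0.0087  0.0019] [ 0.     -0.      0.0874] total [-0.5451 -0.1045  0.0226]
```

View pics/c.png

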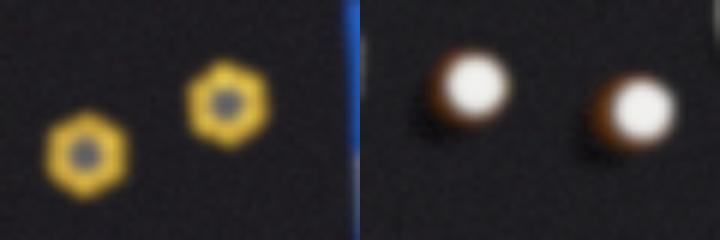

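The enlarged crop confirms it: the right-hand nut of the pair is at crop (228,103), and the left-hand bottle at (473,85). I'm moving over that nut.

Call:
{"api": "play_rows", "payload": {
  "steps": [
    [[-0.0454,-0.009,0.002,0,0,0.0874,0.087],[-0.0454,-0.009,0.002,0,0,0.0874,0.087],[-0.0454,-0.009,0.002,0,0,0.0874,0.087],[-0.0454,-0.009,0.002,0,0,0.0874,0.087],[-0.0454,-0.009,0.002,0,0,0.0874,0.087],[-0.0454,-0.009,0.002,0,0,0.0874,0.087],[-0.0454,-0.009,0.002,0,0,0.0874,0.087],[-0.0454,-0.009,0.002,0,0,0.0874,0.087],[-0.0454,-0.009,0.002,0,0,0.0874,0.087],[-0.0454,-0.009,0.002,0,0,0.0874,0.087],[-0.0454,-0.009,0.002,0,0,0.0874,0.087],[-0.0454,-0.009,0.002,0,0,0.0874,0.087]]
  ]
}}

```text
time_s: 2.15
tool_pos: [0.4978, 0.1559, 0.1987]
tool_rot: [179.9, -0.0, 99.8]
force: [0.6, -0.4, 1.3]
grip_width: 0.0869
grasp_force: 0.0
```

Run:
```python
from h import *
c=cam("wrist","w1.png");o=get_obs();print(o["tool_pos"],o["tool_rot"],o["qpos"],o["time_s"],o["force"])
print("cam",-c["view"][:3,:3].T@c["view"][:3,3],c["intrinsics"]); print(c["view"][:3,:3])
for n,p in dict(nut=(.431,.151,.016),nut2=(.406,.221,.016),collar=(.434,-.002,.014)).items(): print(n,proj(c,p))
for k in ["hex_nut","collar","square_tray"]:
  for s in silhouettes("wrist",k):
    v,u=np.nonzero(s["pixels"]); print(k,s["p"],s["extent"],len(u),at(c,u.mean(),v.mean(),.012).round(4))
```

```text
[0.4986308  0.14573921 0.19860705] [-179.97207112    0.28445483   98.94195385] [-39.65339122   3.03788645  21.04462732 104.11363954  -0.85140422
  73.1279474   -9.44549063] 2.2 [ 0.16065001 -7.88386355 -1.23322115]
cam [0.48381369 0.23925595 0.36052397] [[297.31863964   0.         256.75518326]
 [  0.         297.31863964 191.37757922]
 [  0.           0.           1.        ]]
[[ 9.85748845e-01  1.68220924e-01  9.66966297e-04]
 [-1.60089074e-01  9.39832288e-01 -3.01805831e-01]
 [-5.16788419e-02  2.97349948e-01  9.53368924e-01]]
nut [200.75850174 166.82019605]
nut2 [187.85792248 105.99326166]
collar [192.50510249 272.8703628 ]
hex_nut 0.69 [185.3, 149.1, 215.8, 177.7] 746 [0.4312 0.1546 0.012 ]
hex_nut 0.63 [172.4, 86.8, 202.6, 117.9] 758 [0.4053 0.2243 0.012 ]
hex_nut 0.62 [294.4, 0.6, 339.3, 40.1] 1200 [0.5374 0.3537 0.012 ]
collar 0.66 [181.0, 250.1, 210.8, 268.6] 255 [0.4376 0.0185 0.012 ]
square_tray 0.57 [267.2, 108.2, 412.2, 254.7] 12822 [0.5998 0.1595 0.012 ]
square_tray 0.32 [237.2, 0.0, 273.5, 23.9] 557 [0.461 0.348 0.012]
```

View pics/w1.png

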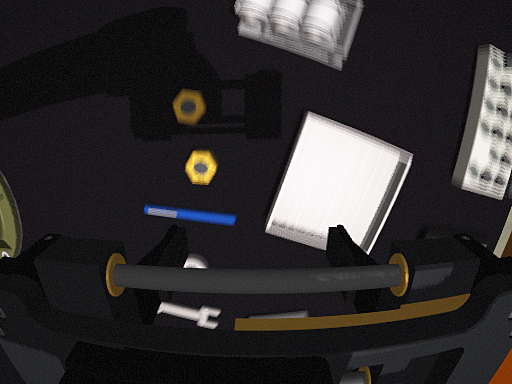

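The wrist view shows the target nut at (201,167), its look-alike at (189,106), the square tray around (340,180) and the cartridges at the top. I'll take a settled look to get the hex orientation and the tray and dispenser positions.

```bash
cat >> h.py <<'E'
def rect(c,cx,cy,z,half=.04,res=.0005):
    n=int(2*half/res);g=np.arange(n)*res-half
    m=np.zeros((n,n,2),np.float32)
    for i in range(n):
        for j in range(n): m[i,j]=proj(c,(cx+g[j],cy+g[i],z))
    return cv2.remap(c["frame"],m[...,0],m[...,1],cv2.INTER_LINEAR)  # col=+x,row=+y
E
python3 - <<'E'
from h import *
c=cam("wrist");o=get_obs();print(o["tool_pos"],o["tool_rot"])
im=rect(c,.431,.1535,.016);r,g,b=[im[...,i].astype(int) for i in range(3)]
m=((r-b)>50).astype(np.uint8);m=cv2.morphologyEx(m,cv2.MORPH_CLOSE,np.ones((25,25)))
cs,_=cv2.findContours(m,0,1);k=max(cs,key=cv2.contourArea);M=cv2.moments(k)
cx,cy=.431-.04+M["m10"]/M["m00"]*.0005,.1535-.04+M["m01"]/M["m00"]*.0005
print("nut",cx,cy,"area mm2",M["m00"]*.25,"exp",np.sqrt(3)/2*34**2)
p=k[:,0,:]*.5;ang=np.arange(0,60,1)
print([(int(a),round(float(np.ptp(p@[np.cos(np.radians(a+d)),np.sin(np.radians(a+d))])),1)) for a in ang[::5] for d in (0,)])
w=[sum(np.ptp(p@[np.cos(np.radians(a+d)),np.sin(np.radians(a+d))]) for d in (0,60,120)) for a in ang];a=ang[np.argmin(w)];print("flat normal",a,"widths",[round(float(np.ptp(p@[np.cos(np.radians(a+d)),np.sin(np.radians(a+d))])),1) for d in (0,60,120)])
for k in ["square_tray","cartridge_low","dispenser"]:
  for s in silhouettes("wrist",k)[:2]:
    v,u=np.nonzero(s["pixels"]);print(k,s["p"],s["extent"])
    if k=="square_tray":
      q=np.array([at(c,*t,.022)[:2] for t in zip(u,v)],np.float32);print(cv2.minAreaRect(q))
bgr=c["frame"][:,:,::-1];cv2.imwrite("pics/w2.png",bgr)
for yw in (60,90,120): 0
E
```

```text
[0.49725754 0.15861465 0.19885006] [ 1.79966883e+02 -6.42863351e-02  1.00012420e+02]
nut 0.430902480080799 0.15541878951109114 area mm2 1113.875 exp 1001.125366774811
[(0, 39.5), (5, 40.2), (10, 40.6), (15, 40.7), (20, 40.5), (25, 40.0), (30, 39.2), (35, 38.1), (40, 38.3), (45, 39.6), (50, 40.7), (55, 41.6)]
flat normal 37 widths [37.7, 36.9, 35.3]
square_tray 0.76 [265.6, 111.3, 412.2, 251.2]
((0.6039121150970459, 0.15444213151931763), (0.1482304036617279, 0.153649240732193), 82.03589630126953)
cartridge_low 0.83 [236.8, 1.5, 274.7, 22.7]
dispenser 0.86 [231.7, 0.0, 363.5, 64.7]
```

Run:
```python
from h import *
rows(.431,.1535,.06,127)
```

```text
rows 4 [ 0.0043 -0.0162  0.0346] [ 0.000e+00 -1.000e-04 -1.171e-01] total [ 0.017  -0.0646  0.1386]
```

Call:
{"api": "play_rows", "payload": {
  "steps": [
    [[0.0043,-0.0162,0.0346,0,0,-0.117,0.065],[0.0043,-0.0162,0.0346,0,0,-0.117,0.065],[0.0043,-0.0162,0.0346,0,0,-0.117,0.065],[0.0043,-0.0162,0.0346,0,0,-0.117,0.065],[0,0,0,0,0,0,0.065],[0,0,0,0,0,0,0.065]]
  ]
}}

```text
time_s: 3.15
tool_pos: [0.4316, 0.1529, 0.0608]
tool_rot: [180.0, 0.0, 126.7]
force: [0.0, -0.0, 0.9]
grip_width: 0.0654
grasp_force: 0.0
```

Run:
```python
from h import *
c=cam("wrist","w3.png");o=get_obs();print(o["tool_pos"],o["tool_rot"],o["grip_width"],o["force"])
rows(.431,.1535,.003,127)
print(proj(c,(.431,.1535,.016)))
for s in silhouettes("wrist","hex_nut")[:2]:
    v,u=np.nonzero(s["pixels"]); print(s["p"],s["extent"],at(c,u.mean(),v.mean(),.012).round(4))
```

```text
[0.43313008 0.15331538 0.06192035] [1.79809694e+02 4.82541423e-02 1.26728018e+02] 0.06520119205083799 [ 0.65353571 -0.09846355  0.96055604]
rows 2 [ 0.0007 -0.0009  0.0295] [ 0.0017  0.0004 -0.0024] total [ 0.0015 -0.0017  0.0589]
[255.44806599 214.1317957 ]
0.61 [261.5, 89.2, 313.4, 145.4] [0.4053 0.2237 0.012 ]
0.59 [233.6, 186.9, 277.0, 237.2] [0.4296 0.1546 0.012 ]
```

View pics/w3.png

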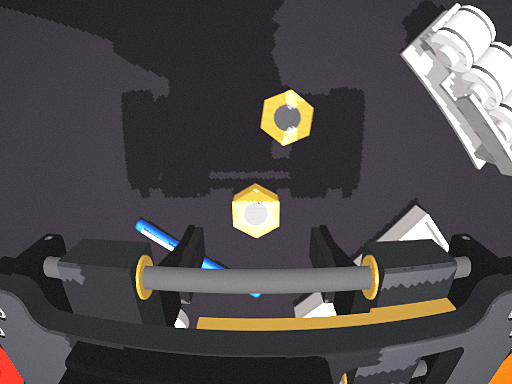

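The nut is at (256,212), centred between the fingers, with its flats facing them. Descend and grip.

Call:
{"api": "play_rows", "payload": {
  "steps": [
    [[0.0003,-0.0003,0.03,0,0,0,0.065],[0,0,0.02,0,0,0,0.065],[0,0,0.007,0,0,0,0.065],[0,0,0,0,0,0,0.065],[0,0,0,0,0,0,0.02],[0,0,0,0,0,0,0.02],[0,0,0,0,0,0,0.02],[0,0,0,0,0,0,0.02],[0,0,0,0,0,0,0.02],[0,0,0,0,0,0,0.02]]
  ],
  "force": 25
}}

```text
time_s: 4.25
tool_pos: [0.4309, 0.1521, 0.0035]
tool_rot: [180.0, -0.0, 126.8]
force: [-0.4, -0.1, 2.9]
grip_width: 0.0332
grasp_force: 25.0
```

```bash
cat >> h.py <<'E'
def rows_from(p,yaw0,x,y,z,yaw,n=None):
    Rm=R.from_euler("xyz",[180,0,yaw0],degrees=True);rv=(Rm.inv()*R.from_euler("xyz",[180,0,yaw],degrees=True)).as_rotvec()
    d=np.array([x,y,z])-np.array(p)
    n=n or int(max(np.ceil(np.linalg.norm(d)/.048),np.ceil(np.linalg.norm(rv)/.148),1))
    s=np.linalg.solve(sum((Rm*R.from_rotvec(rv*k/n)).as_matrix() for k in range(n)),d);print("rows",n,np.round(s,4),np.round(rv/n,4))
E
python3 - <<'E'
from h import *
rows_from((.431,.152,.0835),126.8,.6096,.186,.0635,82)
E
```

```text
rows 6 [-0.004   0.0308  0.0033] [-0.     -0.      0.1303]
```

Call:
{"api": "play_rows", "payload": {
  "steps": [
    [[0,0,-0.04,0,0,0,0.02],[0,0,-0.04,0,0,0,0.02],[-0.004,0.0308,0.0033,0,0,0.1303,0.02],[-0.004,0.0308,0.0033,0,0,0.1303,0.02],[-0.004,0.0308,0.0033,0,0,0.1303,0.02],[-0.004,0.0308,0.0033,0,0,0.1303,0.02],[-0.004,0.0308,0.0033,0,0,0.1303,0.02],[-0.004,0.0308,0.0033,0,0,0.1303,0.02],[0,0,0,0,0,0,0.02],[0,0,0,0,0,0,0.02]]
  ]
}}

```text
time_s: 5.25
tool_pos: [0.6088, 0.1852, 0.0623]
tool_rot: [-179.9, 0.1, 82.0]
force: [-0.1, 0.7, -1.4]
grip_width: 0.0339
grasp_force: 25.0
```

Run:
```python
from h import *
c=cam("wrist","w4.png");o=get_obs();print(o["tool_pos"],o["tool_rot"],o["grip_width"],o["force"],o["grasp_force"])
```

```text
[0.60817389 0.18578388 0.06257619] [-1.79888904e+02  4.32470515e-02  8.20672150e+01] 0.033488107617340335 [ 0.3713011   0.14776278 -1.81924229] 24.97660644293316
```

View pics/w4.png

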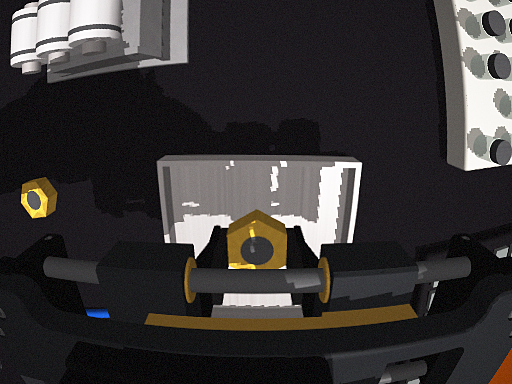

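The nut is held flat at (257,245), aligned over the tray. Set it down.

Call:
{"api": "play_rows", "payload": {
  "steps": [
    [[0,0,0.03,0,0,0,0.02],[0,0,0.018,0,0,0,0.02],[0,0,0.006,0,0,0,0.02],[0,0,0,0,0,0,0.02],[0,0,0,0,0,0,0.02],[0,0,0,0,0,0,0.055],[0,0,0,0,0,0,0.055],[0,0,0,0,0,0,0.055],[0,0,-0.03,0,0,0,0.055],[0,0,-0.05,0,0,0,0.055],[0,0,-0.04,0,0,0,0.07]]
  ]
}}

```text
time_s: 6.4
tool_pos: [0.6096, 0.1857, 0.1316]
tool_rot: [179.9, -0.0, 82.0]
force: [0.9, 0.6, 0.5]
grip_width: 0.0581
grasp_force: 0.0
```

Run:
```python
from h import *
o=get_obs();print(o["tool_pos"],o["tool_rot"],o["grip_width"],o["force"],o["time_s"])
rows(.434,-.01,.12,82)
```

```text
[0.60961927 0.18573255 0.13161479] [ 1.79939850e+02 -2.09247073e-02  8.19885738e+01] 0.05808464562757502 [0.87597859 0.6484692  0.51863296] 6.4
rows 6 [-0.0364 -0.0244  0.0019] [ 0.0002 -0.0001 -0.    ] total [-0.2183 -0.1467  0.0115]
```

Call:
{"api": "play_rows", "payload": {
  "steps": [
    [[-0.0364,-0.0244,0,0,0,0,0.07],[-0.0364,-0.0244,0,0,0,0,0.07],[-0.0364,-0.0244,0,0,0,0,0.07],[-0.0364,-0.0244,0,0,0,0,0.07],[-0.0364,-0.0244,0,0,0,0,0.07],[-0.0364,-0.0244,0,0,0,0,0.07],[0,0,0,0,0,0,0.07],[0,0,0,0,0,0,0.07]]
  ]
}}

```text
time_s: 7.2
tool_pos: [0.4341, -0.0103, 0.13]
tool_rot: [179.9, -0.1, 81.9]
force: [0.7, -0.1, 0.9]
grip_width: 0.0697
grasp_force: 0.0
```

Run:
```python
from h import *
c=cam("wrist","w5.png");o=get_obs();print(o["tool_pos"],o["tool_rot"],o["grip_width"])
print(proj(c,(.434,-.002,.014)))
for s in silhouettes("wrist","collar")[:2]:
    v,u=np.nonzero(s["pixels"]); p=at(c,u.mean(),v.mean(),.011);print(s["p"],s["extent"],p.round(4))
    q=np.array([at(c,*t,.012)[:2] for t in zip(u,v)],np.float32);print(cv2.minEnclosingCircle(q))
for s in silhouettes("wrist","hex_nut")[:3]:
    v,u=np.nonzero(s["pixels"]); print("nut",s["p"],s["extent"],at(c,u.mean(),v.mean(),.016).round(4))
```

```text
[ 0.43461831 -0.00957769  0.12997723] [ 1.79901962e+02 -8.51928747e-02  8.19907683e+01] 0.06973164903112465
[255.25162643 180.22836636]
0.98 [229.0, 152.1, 278.5, 196.1] [0.4326 0.0024 0.011 ]
((0.4320913255214691, 0.002440329175442457), 0.02253035269677639)
```

View pics/w5.png

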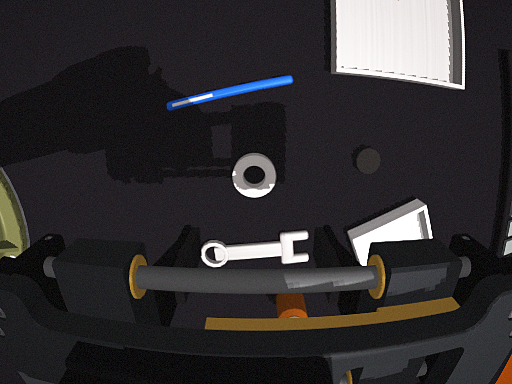

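The collar is at (254,175), so its world position is about (0.433, 0.0015). The wrench below it is clear of the fingers.

Call:
{"api": "play_rows", "payload": {
  "steps": [
    [[0.0112,-0.0025,0.045,0,0,0,0.065],[0,0,0.045,0,0,0,0.065],[0,0,0.03,0,0,0,0.065],[0,0,0.0065,0,0,0,0.065],[0,0,0,0,0,0,0.065],[0,0,0,0,0,0,0.02],[0,0,0,0,0,0,0.02],[0,0,0,0,0,0,0.02],[0,0,0,0,0,0,0.02],[0,0,0,0,0,0,0.02]]
  ],
  "force": 25
}}

```text
time_s: 8.35
tool_pos: [0.4335, 0.0016, 0.0033]
tool_rot: [179.9, -0.0, 82.0]
force: [0.4, -0.6, 2.9]
grip_width: 0.0419
grasp_force: 25.0
```

Run:
```python
from h import *
o=get_obs();p=o["tool_pos"].copy();print(p,o["grip_width"],o["force"]);p[2]+=.08
rows_from(p,82,.6004,.1203,.0835,82)
```

```text
[0.43347594 0.00159081 0.0033335 ] 0.04188360279836565 [ 0.38302395 -0.59338385  2.90747119]
rows 5 [ 0.0282  0.0298 -0.    ] [0. 0. 0.]
```

Call:
{"api": "play_rows", "payload": {
  "steps": [
    [[0,0,-0.04,0,0,0,0.02],[0,0,-0.04,0,0,0,0.02],[0.0282,0.0298,0,0,0,0,0.02],[0.0282,0.0298,0,0,0,0,0.02],[0.0282,0.0298,0,0,0,0,0.02],[0.0282,0.0298,0,0,0,0,0.02],[0.0282,0.0298,0,0,0,0,0.02],[0,0,0,0,0,0,0.02],[0,0,0,0,0,0,0.02]]
  ]
}}

```text
time_s: 9.25
tool_pos: [0.5998, 0.1205, 0.0818]
tool_rot: [-179.9, 0.1, 82.1]
force: [0.4, 0.1, -0.8]
grip_width: 0.042
grasp_force: 25.0
```

Run:
```python
from h import *
c=cam("wrist","w6.png");o=get_obs();print(o["tool_pos"],o["tool_rot"],o["grip_width"],o["grasp_force"])
for s in silhouettes("wrist","hex_nut")[:3]:
    v,u=np.nonzero(s["pixels"]); print("nut",s["p"],s["extent"],at(c,u.mean(),v.mean(),.016).round(4))
```

```text
[0.59933837 0.11943256 0.08213927] [-1.79913932e+02  8.47821771e-02  8.19844046e+01] 0.0417621250966729 24.999732566066086
nut 0.87 [24.9, 106.0, 56.9, 147.2] [0.4127 0.2235 0.016 ]
nut 0.68 [236.6, 99.2, 279.1, 146.0] [0.6103 0.1874 0.016 ]
```

View pics/w6.png

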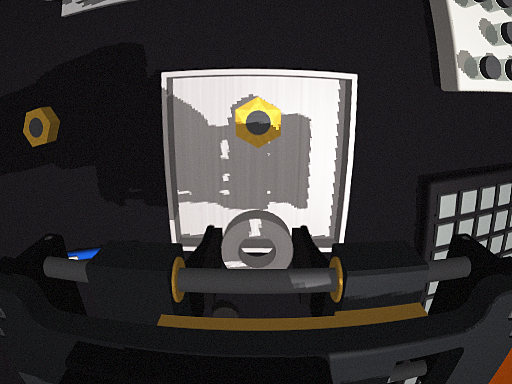

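The nut lies flat in the tray at (258,122), and the collar is held over free floor. Set it down.

Call:
{"api": "play_rows", "payload": {
  "steps": [
    [[0,0,0.04,0,0,0,0.02],[0,0,0.024,0,0,0,0.02],[0,0,0.0095,0,0,0,0.02],[0,0,0,0,0,0,0.02],[0,0,0,0,0,0,0.02],[0,0,0,0,0,0,0.06],[0,0,0,0,0,0,0.06],[0,0,0,0,0,0,0.06],[0,0,-0.04,0,0,0,0.06],[0,0,-0.05,0,0,0,0.06],[0,0,-0.05,0,0,0,0.07]]
  ]
}}

```text
time_s: 10.45
tool_pos: [0.5997, 0.12, 0.1508]
tool_rot: [-180.0, 0.0, 82.0]
force: [0.7, 0.5, -0.2]
grip_width: 0.0629
grasp_force: 0.0
```

Run:
```python
from h import *
o=get_obs();print(o["tool_pos"],o["grip_width"],o["force"])
rows(.453,-.175,.15,82)
```

```text
[0.59969204 0.12004107 0.15081527] 0.06286623447522298 [ 0.65706899  0.45852299 -0.16327013]
rows 7 [-0.0447 -0.0149  0.0001] [-0.0001  0.0001 -0.    ] total [-0.3126 -0.1042  0.001 ]
```

Call:
{"api": "play_rows", "payload": {
  "steps": [
    [[-0.0447,-0.0149,0,0,0,0,0.07],[-0.0447,-0.0149,0,0,0,0,0.07],[-0.0447,-0.0149,0,0,0,0,0.07],[-0.0447,-0.0149,0,0,0,0,0.07],[-0.0447,-0.0149,0,0,0,0,0.07],[-0.0447,-0.0149,0,0,0,0,0.07],[-0.0447,-0.0149,0,0,0,0,0.07],[0,0,0,0,0,0,0.07],[0,0,0,0,0,0,0.07]]
  ]
}}

```text
time_s: 11.35
tool_pos: [0.4531, -0.176, 0.1498]
tool_rot: [179.9, -0.1, 81.8]
force: [1.0, 0.8, -0.3]
grip_width: 0.07
grasp_force: 0.0
```

Run:
```python
from h import *
c=cam("wrist","w7.png");o=get_obs();print(o["tool_pos"],o["tool_rot"],o["grip_width"])
f=c["frame"].astype(int);cap=(f.min(2)>150).astype(np.uint8)
for s in silhouettes("wrist","bottle"):
    v,u=np.nonzero(s["pixels"]);print(s["p"],s["extent"],at(c,u.mean(),v.mean(),.03).round(4))
    w=s["pixels"]&(cap>0);v,u=np.nonzero(w)
    if len(u): print(" cap",len(u),u.mean(),v.mean(),at(c,u.mean(),v.mean(),.06).round(4))
print(proj(c,(.453,-.161,.0)),proj(c,(.453,-.161,.062)))
```

```text
[ 0.45371747 -0.1746748   0.14968356] [ 1.79941307e+02 -5.96552941e-02  8.19804821e+01] 0.06986471412303157
0.95 [235.5, 219.5, 269.6, 265.8] [ 0.4404 -0.2388  0.03  ]
 cap 394 253.6751269035533 258.98730964467006 [ 0.4411 -0.239   0.06  ]
0.87 [235.7, 148.4, 271.1, 192.7] [ 0.4529 -0.1594  0.03  ]
 cap 1 241.0 176.0 [ 0.4424 -0.1551  0.06  ]
[254.43062722 165.85776459] [253.96836282 181.35796334]
```

View pics/w7.png

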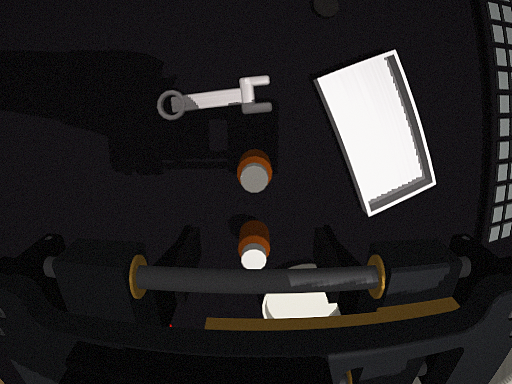

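The meant bottle's cap is at (255,179), giving world (0.4535, -0.160). The look-alike is at (254,259). Go down and grip with a narrow opening.

Call:
{"api": "play_rows", "payload": {
  "steps": [
    [[0.015,-0.002,0,0,0,0,0.056],[0,0,0,0,0,0,0.056],[0,0,0.045,0,0,0,0.056],[0,0,0.045,0,0,0,0.056],[0,0,0.035,0,0,0,0.056],[0,0,0.0147,0,0,0,0.056],[0,0,0,0,0,0,0.056],[0,0,0,0,0,0,0.02],[0,0,0,0,0,0,0.02],[0,0,0,0,0,0,0.02],[0,0,0,0,0,0,0.02],[0,0,0,0,0,0,0.02]]
  ],
  "force": 20
}}

```text
time_s: 12.65
tool_pos: [0.4542, -0.1599, 0.0106]
tool_rot: [179.9, -0.0, 82.0]
force: [-1.4, 1.3, 6.7]
grip_width: 0.0334
grasp_force: 20.0
```

Run:
```python
from h import *
o=get_obs();p=o["tool_pos"].copy();print(p,o["grip_width"],o["force"],o["grasp_force"]);p[2]+=.1
rows_from(p,82,.492,-.345,.11,60)
```

```text
[ 0.45417461 -0.15989584  0.01062364] 0.03342816381326519 [-1.35426399  1.25213799  6.71555871] 20.000953167909756
rows 4 [-0.042   0.0222  0.0002] [ 0.    -0.     0.096]
```

Call:
{"api": "play_rows", "payload": {
  "steps": [
    [[0,0,-0.03,0,0,0,0.02],[0,0,-0.04,0,0,0,0.02],[0,0,-0.03,0,0,0,0.02],[-0.042,0.0222,0,0,0,0.096,0.02],[-0.042,0.0222,0,0,0,0.096,0.02],[-0.042,0.0222,0,0,0,0.096,0.02],[-0.042,0.0222,0,0,0,0.096,0.02],[0,0,0,0,0,0,0.02],[0,0,0,0,0,0,0.02]]
  ]
}}

```text
time_s: 13.55
tool_pos: [0.4903, -0.3464, 0.1091]
tool_rot: [-179.9, 0.1, 59.8]
force: [-0.0, 1.1, -0.5]
grip_width: 0.0334
grasp_force: 20.0
```

Run:
```python
from h import *
c=cam("wrist","w8.png");o=get_obs();print(o["tool_pos"],o["tool_rot"],o["grip_width"],o["grasp_force"])
for s in silhouettes("wrist","dish")[:2]:
    v,u=np.nonzero(s["pixels"]);print(s["p"],s["extent"],at(c,u.mean(),v.mean(),.015).round(4))
    q=np.array([at(c,*t,.02)[:2] for t in zip(u,v)],np.float32);print(cv2.minEnclosingCircle(q))
```

```text
[ 0.49113134 -0.34453834  0.10912095] [-1.79931545e+02 -2.60874708e-02  6.00008188e+01] 0.03321814660398438 20.000182750518434
0.74 [194.8, 130.9, 320.6, 235.0] [ 0.4975 -0.335   0.015 ]
((0.4921105206012726, -0.34377238154411316), 0.05665554478764534)
0.51 [226.0, 4.2, 311.1, 38.0] [ 0.5797 -0.2109  0.015 ]
((0.5851760506629944, -0.20080631971359253), 0.03579302504658699)
```

View pics/w8.png

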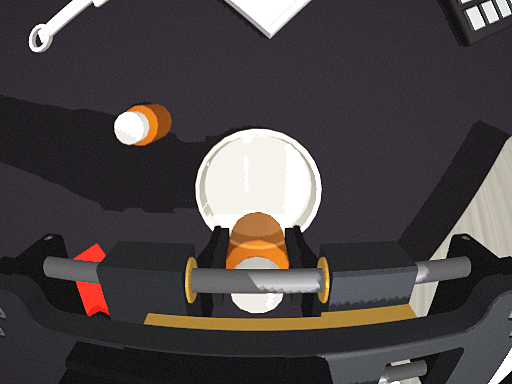

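The dish centre measures (0.492, -0.344), directly under the held bottle. Set it down.

Call:
{"api": "play_rows", "payload": {
  "steps": [
    [[0,0,0.045,0,0,0,0.02],[0,0,0.03,0,0,0,0.02],[0,0,0.014,0,0,0,0.02],[0,0,0.0045,0,0,0,0.02],[0,0,0,0,0,0,0.02],[0,0,0,0,0,0,0.05],[0,0,0,0,0,0,0.05],[0,0,0,0,0,0,0.05],[0,0,-0.02,0,0,0,0.05],[0,0,-0.04,0,0,0,0.05],[0,0,-0.045,0,0,0,0.05],[0,0,-0.045,0,0,0,0.06]]
  ]
}}

```text
time_s: 14.85
tool_pos: [0.4912, -0.3452, 0.1682]
tool_rot: [180.0, -0.0, 60.0]
force: [0.7, 0.2, 0.4]
grip_width: 0.0531
grasp_force: 0.0
```

Run:
```python
from h import *
c=cam("wrist","w9.png");o=get_obs();print(o["tool_pos"],o["grip_width"],o["force"])
for s in silhouettes("wrist","bottle"):
    print(s["p"],s["extent"])
print(proj(c,(.492,-.345,.004)),proj(c,(.492,-.345,.066)))
rows(.5,0,.2,105);rows_from((.5,0,.2),105,.49,.29,.2,90)
```

```text
[ 0.49453381 -0.34830109  0.17623429] 0.055443446657547545 [ 3.03109374 -3.21437585  4.27625395]
0.98 [143.0, 105.7, 184.5, 140.0]
0.87 [242.2, 162.5, 274.3, 202.7]
[257.65967362 175.18809065] [257.82971512 191.81364922]
rows 8 [ 0.0441 -0.0073 -0.0034] [ 0.0015  0.0005 -0.0983] total [ 0.3524 -0.0583 -0.0271]
rows 7 [0.0413 0.0048 0.    ] [-0.     -0.      0.0374]
```

View pics/w9.png

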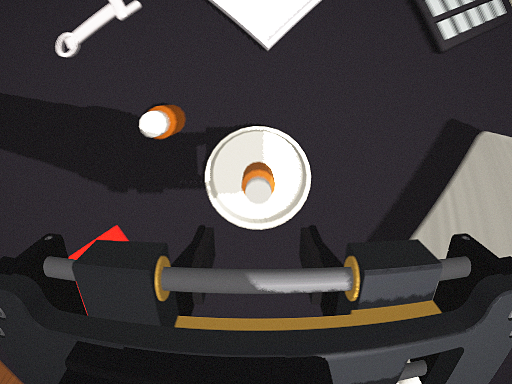

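The bottle stands upright at (258,182), in the middle of the dish. Next is the dispenser.

Run:
```python
from h import *
rows_from((.4915,-.345,.1656),60,.53,0,.19,110,8);rows_from((.53,0,.19),110,.467,.352,.19,167,8)
```

```text
rows 8 [ 0.0448 -0.0014 -0.0031] [-0.      0.     -0.1091]
rows 8 [0.0382 0.0266 0.    ] [ 0.      0.     -0.1244]
```

Call:
{"api": "play_rows", "payload": {
  "steps": [
    [[0.0448,-0.0014,-0.003,0,0,-0.109,0.06],[0.0448,-0.0014,-0.003,0,0,-0.109,0.06],[0.0448,-0.0014,-0.003,0,0,-0.109,0.06],[0.0448,-0.0014,-0.003,0,0,-0.109,0.07],[0.0448,-0.0014,-0.003,0,0,-0.109,0.07],[0.0448,-0.0014,-0.003,0,0,-0.109,0.07],[0.0448,-0.0014,-0.003,0,0,-0.109,0.07],[0.0448,-0.0014,-0.003,0,0,-0.109,0.07]]
  ]
}}

```text
time_s: 15.75
tool_pos: [0.5297, 0.0023, 0.1903]
tool_rot: [180.0, 0.0, 110.2]
force: [0.3, 0.2, -0.2]
grip_width: 0.07
grasp_force: 0.0
```

Call:
{"api": "play_rows", "payload": {
  "steps": [
    [[0.0382,0.0266,0,0,0,-0.124,0.07],[0.0382,0.0266,0,0,0,-0.124,0.07],[0.0382,0.0266,0,0,0,-0.124,0.07],[0.0382,0.0266,0,0,0,-0.124,0.07],[0.0382,0.0266,0,0,0,-0.124,0.07],[0.0382,0.0266,0,0,0,-0.124,0.07],[0.0382,0.0266,0,0,0,-0.124,0.07],[0.0382,0.0266,0,0,0,-0.124,0.07],[0,0,0,0,0,0,0.07],[0,0,0,0,0,0,0.07]]
  ]
}}

```text
time_s: 16.75
tool_pos: [0.467, 0.3535, 0.1899]
tool_rot: [-180.0, -0.0, 167.0]
force: [0.4, -0.2, 0.3]
grip_width: 0.0702
grasp_force: 0.0
```

Run:
```python
from h import *
c=cam("wrist","w10.png");o=get_obs();print(o["tool_pos"],o["tool_rot"],o["grip_width"],o["qpos"])
for k in ["cartridge_low","cartridge_mid"]:
  for s in silhouettes("wrist",k):
    v,u=np.nonzero(s["pixels"]);r=cv2.minAreaRect(np.c_[u,v].astype(np.float32));print(k,s["p"],s["extent"],r,at(c,*r[0],.048).round(4))
print(proj(c,(.465,.356,.043)))
```

```text
[0.46819465 0.35193018 0.18998116] [-1.79967583e+02  2.75982913e-02  1.66767683e+02] 0.06999462243595016 [-54.04280948  11.64341595  16.61973993  95.81302339  -3.41583191
  73.05373843  40.01809454]
cartridge_low 0.7 [228.2, 159.3, 283.5, 195.2] ((254.41583251953125, 176.15841674804688), (31.642183303833008, 51.34392166137695), 84.2894058227539) [0.4627 0.3531 0.048 ]
cartridge_mid 0.88 [233.4, 191.2, 281.0, 225.3] ((257.2051086425781, 207.56358337402344), (31.140512466430664, 50.319236755371094), 85.42607879638672) [0.4978 0.3479 0.048 ]
cartridge_mid 0.33 [228.4, 158.1, 282.8, 195.9] ((254.2327117919922, 176.3267364501953), (31.14466667175293, 50.547889709472656), 84.2894058227539) [0.4628 0.3529 0.048 ]
[257.5780432  176.41855154]
```

View pics/w10.png

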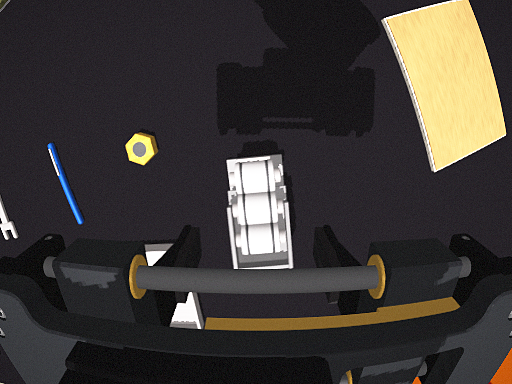

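Run:
```python
from h import *
c=cam("wrist")
a=np.radians(84.29+90);d=np.array([np.cos(a),np.sin(a)])*25
p,q=[at(c,254.4+s*d[0],176.2+s*d[1],.047)[:2] for s in(-1,1)];e=q-p;print("axis",np.degrees(np.arctan2(e[1],e[0])),np.linalg.norm(e),(p+q)/2)
e=at(c,257.2,207.6,.054)-at(c,254.4,176.2,.047);print("row",np.degrees(np.arctan2(e[1],e[0])),np.linalg.norm(e))
f=c["frame"][:,:,::-1][135:285,205:315];cv2.imwrite("pics/w11.png",cv2.resize(f,None,fx=4,fy=4,interpolation=cv2.INTER_CUBIC))
for p in [(.464,.354,.043)]:print((proj(c,p)-[205,135])*4)
```

```text
axis -97.57853131862034 0.05315233819239985 [0.46526994 0.35008268]
row -8.299686861771258 0.0337595014638039
[210.52162645 153.13689311]
```

View pics/w11.png

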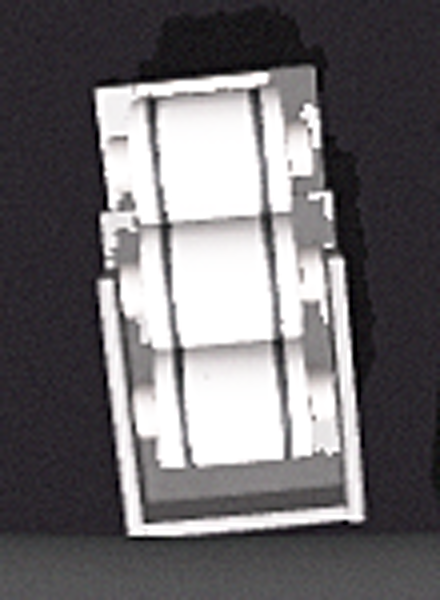

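The crop shows the lowest cartridge with its free stubs at (118,165) and (300,150), just behind the stop. Its centre is at about (0.4645, 0.354) and its axis at 82°, so the tool yaw should be 172°.

Run:
```python
from h import *
rows_from((.467,.3525,.19),167,.4645,.354,.085,172,3)
```

```text
rows 3 [0.0009 0.0003 0.035 ] [ 0.      0.     -0.0291]
```

Call:
{"api": "play_rows", "payload": {
  "steps": [
    [[0.0009,0.0003,0.035,0,0,-0.029,0.072],[0.0009,0.0003,0.035,0,0,-0.029,0.072],[0.0009,0.0003,0.035,0,0,-0.029,0.072],[0,0,0,0,0,0,0.072],[0,0,0,0,0,0,0.072]]
  ]
}}

```text
time_s: 17.45
tool_pos: [0.4662, 0.353, 0.0856]
tool_rot: [-180.0, 0.0, 171.6]
force: [0.5, -0.4, 0.7]
grip_width: 0.0721
grasp_force: 0.0
```

Run:
```python
from h import *
c=cam("wrist");o=get_obs();print(o["tool_pos"],o["tool_rot"],o["grip_width"])
cv2.imwrite("pics/w12.png",cv2.resize(c["frame"][130:290,140:370,::-1],None,fx=3,fy=3));print((proj(c,(.4645,.354,.043))-[140,130])*3)
```

```text
[0.46702345 0.35384008 0.08689063] [1.79909048e+02 9.85884337e-02 1.71659295e+02] 0.07194711406529186
[349.60752308 249.07978616]
```

View pics/w12.png

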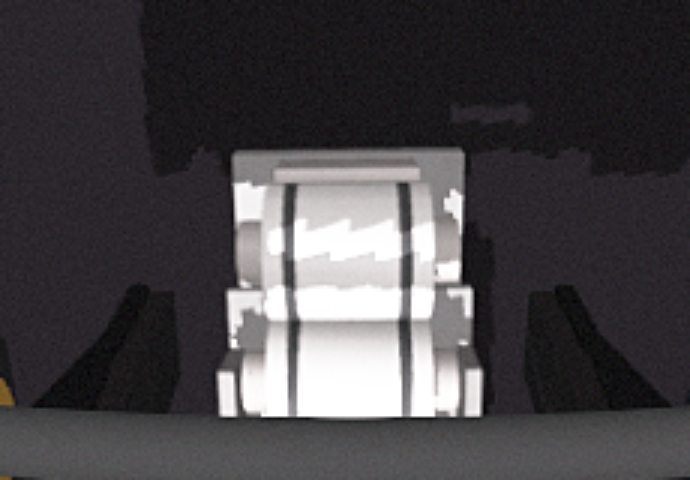

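It is aligned: the stub centres at (349,250) match the predicted (350,249). Descend and pinch the ends, then lift slowly.

Call:
{"api": "play_rows", "payload": {
  "steps": [
    [[0.002,0,0.03,0,0,0,0.072],[0,0,0.02,0,0,0,0.072],[0,0,0.007,0,0,0,0.072],[0,0,0,0,0,0,0.072],[0,0,0,0,0,0,0.04],[0,0,0,0,0,0,0.04],[0,0,0,0,0,0,0.04],[0,0,0,0,0,0,0.04],[0,0,0,0,0,0,0.04]]
  ],
  "force": 25
}}

```text
time_s: 18.4
tool_pos: [0.4642, 0.3537, 0.0293]
tool_rot: [-180.0, 0.0, 171.8]
force: [-0.9, -3.3, 6.4]
grip_width: 0.0534
grasp_force: 25.0
```

Call:
{"api": "play_rows", "payload": {
  "steps": [
    [[0,0,-0.008,0,0,0,0.04],[0,0,-0.01,0,0,0,0.04],[0,0,-0.015,0,0,0,0.04],[0,0,-0.03,0,0,0,0.04],[0,0,-0.04,0,0,0,0.04],[0,0,-0.03,0,0,0,0.04],[0,0,0,0,0,0,0.04],[0,0,0,0,0,0,0.04]]
  ]
}}

```text
time_s: 19.2
tool_pos: [0.4639, 0.3548, 0.1628]
tool_rot: [179.9, 0.1, 171.8]
force: [0.6, 0.2, -0.5]
grip_width: 0.0535
grasp_force: 25.0
```

Run:
```python
from h import *
c=cam("wrist");o=get_obs();print(o["tool_pos"],o["grip_width"],o["grasp_force"],o["force"])
cv2.imwrite("pics/w13.png",c["frame"][130:330,100:420,::-1])
rows_from((.4642,.3537,.162),172,.592,-.144,.11,196)
c=cam("top","t2.png")
for k in ["long_tray","cartridge_mid"]:
  for s in silhouettes("top",k):
    v,u=np.nonzero(s["pixels"]);print(k,s["p"],s["extent"])
    if k=="long_tray":print(cv2.minAreaRect(np.array([at(c,*t,.022)[:2] for t in zip(u,v)],np.float32)))
    else: print(at(c,u.mean(),v.mean(),.05))
```

```text
[0.46310691 0.35412721 0.16123211] 0.05384576062057366 24.99987355840858 [-1.132203    0.06210182 -1.71419402]
rows 11 [-0.0094 -0.0461  0.0047] [ 0.      0.     -0.0381]
long_tray 0.82 [267.5, 152.6, 324.6, 195.4]
((0.595055878162384, -0.1418139934539795), (0.09295322746038437, 0.15983912348747253), 17.504669189453125)
cartridge_mid 0.7 [118.3, 178.0, 150.4, 208.5]
[0.54267516 0.33868249 0.05      ]
```

View pics/w13.png

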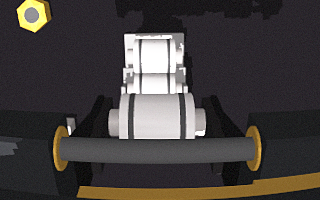

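The cartridge is held at (155,118), and the other two have rolled down to the front stop at (155,55). Carry it to the long tray.

Call:
{"api": "play_rows", "payload": {
  "steps": [
    [[-0.0094,-0.0461,0.004,0,0,-0.0381,0.04],[-0.0094,-0.0461,0.004,0,0,-0.0381,0.04],[-0.0094,-0.0461,0.004,0,0,-0.0381,0.04],[-0.0094,-0.0461,0.004,0,0,-0.0381,0.04],[-0.0094,-0.0461,0.004,0,0,-0.0381,0.04],[-0.0094,-0.0461,0.004,0,0,-0.0381,0.04],[-0.0094,-0.0461,0.004,0,0,-0.0381,0.04],[-0.0094,-0.0461,0.004,0,0,-0.0381,0.04],[-0.0094,-0.0461,0.004,0,0,-0.0381,0.04],[-0.0094,-0.0461,0.004,0,0,-0.0381,0.04],[-0.0094,-0.0461,0.004,0,0,-0.0381,0.04],[0,0,0,0,0,0,0.04]]
  ]
}}

```text
time_s: 20.6
tool_pos: [0.5892, -0.1526, 0.1156]
tool_rot: [-179.7, -0.2, -164.7]
force: [0.2, -1.4, -0.3]
grip_width: 0.0539
grasp_force: 25.0
```

Run:
```python
from h import *
cam("wrist");cam("wrist");c=cam("wrist");o=get_obs();print(o["tool_pos"],o["tool_rot"],o["grip_width"],o["grasp_force"],o["qpos"])
cv2.imwrite("pics/w14.png",c["frame"][:,:,::-1])
for s in silhouettes("wrist","long_tray"):
    v,u=np.nonzero(s["pixels"]);print(s["p"],s["extent"],cv2.minAreaRect(np.array([at(c,*t,.022)[:2] for t in zip(u,v)],np.float32)))
x,y=.593,-.143
for a in ((-42,-75),(-42,75),(42,75),(42,-75)):
    t=np.radians(16.5);print(proj(c,(x+(a[0]*np.cos(t)-a[1]*np.sin(t))/1e3,y+(a[0]*np.sin(t)+a[1]*np.cos(t))/1e3,.022)).round(),end=" ")
```

```text
[ 0.58898378 -0.14329483  0.11589665] [ 1.79924572e+02 -1.25621265e-01 -1.64236714e+02] 0.05353891585948152 25.000049370573834 [-17.16754019  19.45778933  34.35298451  98.11567809 -11.85126873
  66.23190423 126.25865698]
0.91 [171.0, 147.0, 345.7, 242.5] ((0.5909507274627686, -0.141893669962883), (0.0961214229464531, 0.1596328467130661), 16.369224548339844)
[172. 155.] [340. 153.] [334. 238.] [181. 240.]
```

Call:
{"api": "play_rows", "payload": {
  "steps": [
    [[-0.003,0,0.04,0,0,0,0.04],[0,0,0.04,0,0,0,0.04],[0,0,0.02,0,0,0,0.04],[0,0,0.0065,0,0,0,0.04],[0,0,0,0,0,0,0.04],[0,0,0,0,0,0,0.04],[0,0,0,0,0,0,0.04]]
  ]
}}

```text
time_s: 21.5
tool_pos: [0.5941, -0.143, 0.0125]
tool_rot: [-179.9, 0.2, -164.2]
force: [-0.5, 0.3, -0.9]
grip_width: 0.0538
grasp_force: 25.0
```

Call:
{"api": "play_rows", "payload": {
  "steps": [
    [[0,0,0.002,0,0,0,0.04],[0,0,0,0,0,0,0.04],[0,0,0,0,0,0,0.04]]
  ]
}}

```text
time_s: 21.8
tool_pos: [0.5928, -0.1431, 0.009]
tool_rot: [-180.0, 0.0, -164.2]
force: [0.1, 0.2, -1.4]
grip_width: 0.0538
grasp_force: 25.0
```

Call:
{"api": "play_rows", "payload": {
  "steps": [
    [[0,0,0.001,0,0,0,0.04],[0,0,0,0,0,0,0.04],[0,0,0.0005,0,0,0,0.04],[0,0,0,0,0,0,0.04],[0,0,0,0,0,0,0.04]]
  ]
}}

```text
time_s: 22.3
tool_pos: [0.5929, -0.1431, 0.0076]
tool_rot: [-180.0, 0.0, -164.2]
force: [-2.0, 1.0, 4.5]
grip_width: 0.0538
grasp_force: 25.0
```

It is touching the floor: the force has reversed to +4.5 N. Release and retreat.

Call:
{"api": "play_rows", "payload": {
  "steps": [
    [[0,0,0,0,0,0,0.052],[0,0,0,0,0,0,0.056],[0,0,0,0,0,0,0.062],[0,0,0,0,0,0,0.07],[0,0,0,0,0,0,0.07],[0,0,-0.02,0,0,0,0.07],[0,0,-0.04,0,0,0,0.07],[0,0,-0.045,0,0,0,0.07],[0,0,-0.045,0,0,0,0.07],[0,0,-0.02,0,0,0,0.07],[0,0,0,0,0,0,0.07],[0,0,0,0,0,0,0.07]]
  ]
}}

```text
time_s: 23.5
tool_pos: [0.5926, -0.1429, 0.177]
tool_rot: [180.0, 0.0, -164.2]
force: [0.4, 1.0, 0.4]
grip_width: 0.0703
grasp_force: 0.0
```

Run:
```python
from h import *
for n in ["wrist","scene","top"]:
  c=cam(n)
  for k,z in dict(cartridge_low=.021,hex_nut=.016,collar=.014,bottle=.035).items():
    for s in silhouettes(n,k):
      if s["p"]<.4: continue
      v,u=np.nonzero(s["pixels"]);e=s["extent"];print(n,k,round(s["p"],2),np.round(e),at(c,u.mean(),v.mean(),z).round(3))
      
o=get_obs();print(o["time_s"],o["force"],o["tool_pos"])
```

```text
wrist cartridge_low 0.77 [230. 158. 283. 193.] [ 0.593 -0.142  0.021]
wrist collar 0.91 [417. 214. 453. 240.] [0.597 0.116 0.014]
wrist bottle 0.67 [ 82.  34. 127.  64.] [ 0.493 -0.343  0.035]
scene cartridge_low 0.67 [190. 184. 209. 200.] [ 0.592 -0.142  0.021]
scene hex_nut 0.8 [264. 275. 281. 293.] [0.612 0.191 0.016]
scene hex_nut 0.7 [346. 241. 365. 261.] [0.413 0.229 0.016]
scene collar 0.52 [248. 252. 266. 271.] [0.604 0.124 0.014]
scene bottle 0.7 [221. 141. 236. 160.] [ 0.446 -0.23   0.035]
scene bottle 0.57 [191. 186. 210. 202.] [ 0.6   -0.125  0.035]
scene bottle 0.44 [263. 274. 280. 294.] [0.622 0.201 0.035]
top cartridge_low 0.43 [343. 189. 386. 227.] [ 0.494 -0.344  0.021]
top hex_nut 0.55 [180. 163. 193. 175.] [0.614 0.187 0.016]
top hex_nut 0.45 [117. 178. 152. 224.] [0.534 0.344 0.016]
top hex_nut 0.4 [168. 227. 182. 239.] [0.407 0.223 0.016]
24.25 [0.55811202 0.01566268 0.68813137] [ 0.59267427 -0.14303156  0.17718498]
```

```bash
python3 -c "
from cell import sign_off;print(sign_off())"
```

```text
the job is handed in; nothing more can be done
None
```

The job is handed in at about 24 s: the nut and collar lie flat in the square tray, the bottle stands in the dish, the low cartridge lies in the long tray, and the other two rolled down in the dispenser; I viewed 15 pictures, one over the limit of 14.

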